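Set the clearance of the stage stop screw and lock it

TASK

On the black stand, turn the stop screw clockwise until its foot just bottoms on the seat button, without tightening so hard that it drags the button round, then back it off a quarter of a turn. Then swing the lock lever fully home, let go, and leave the other things on the bench undisturbed.

Things in the scene. Friction and masses are not known exactly. Their poses are not given: they have to be found in the camera images.
- screw_grip (a point): Stop screw's head: upright steel bar 42 mm long, 14 mm thick, 37 mm tall on a 28 mm round flange, at the free end of the stand's arm. Point on its vertical axis, 13 mm below the bar's top, 24 mm above the flange. x axis along the bar, z up. Right-hand thread, 2 mm a turn: clockwise from above drives it down. Its height hardly changes. Runs at about 0.05 N m; at the bottom the torque rises at once.
- foot_tip (a point): Lowest point of the screw's ball foot, on the screw's axis under the stand's arm, about 85 mm below screw_grip; goes down and up with the screw. It starts 0.5 to 1.1 mm above the seat (a quarter to just over half a turn), too fine to judge from measured positions.
- seat_top (a point): Centre of the top of the steel seat button (24 mm diameter) that the foot bottoms on. A stiff spring holds it in its socket: once bottomed, the screw twists it along against 3 N m per rad. A torque 0.2 to 0.4 N m above the running torque shows that the screw has bottomed; by 0.6 N m the button is being dragged round and the setting is soon spoilt.
- seat_mark (a point): Small punch mark on the seat button's top, 8 mm from the screw's axis; shows whether the button is dragged round.
- lever_knob (a point): Middle of the gripping length of the lock lever's upright black round knob, 15 mm diameter, 38 mm tall; this point is 15 mm below its top. It travels level on a 58 mm radius about lever_pivot.
- lever_pivot (a point): Point on the lock lever's vertical pivot axis at the same height as lever_knob; on the stand's arm, 92 mm from the screw's axis. Its own x axis points from the knob to the pivot.
- lock_lever (a joint): Lock lever angle, rad: 0 fully open (knob towards the robot's side of the stand), 1.3 fully home against its stop (knob pointing about straight away from the screw). It grows clockwise seen from above, starts between 0 and 0.35, stays where it is left and takes about 2 N at the knob.
- stand: The black cast stand, fixed to the table: base plate 100 x 175 x 18 mm, column, and arm whose top is 97 mm up. Origin on the table, on the screw's axis; its y axis points from the screw to the column and the lever pivot, z up.
- puck_a: Round resin-mounted specimen, 32 mm diameter, 20 mm tall, beside the stand. Not part of the job. Origin at its underside.
- puck_b: Round resin-mounted specimen, 32 mm diameter, 20 mm tall, behind the stand. Not part of the job. Origin at its underside.
- test_block: Steel hardness reference disc, 60 mm diameter, 12 mm thick, beside the stand. Not part of the job. Origin at its underside.
- hex_key: L-shaped hex key, about 95 x 31 mm, 6 mm thick, lying by the stand. Not part of the job. Origin at its underside.
- tray: Open divided specimen tray, 160 x 120 x 35 mm. Not part of the job. Origin at its underside.
- case: Closed wooden case, 100 x 70 x 45 mm. Not part of the job. Origin at its underside.
- driver: Screwdriver, 200 mm long, lying, 26 mm thick handle. Not part of the job. Origin at its underside.
- loupe: Black loupe standing on end, 36 mm diameter, 42 mm tall. Not part of the job. Origin at its underside.
Mind the look-alikes: they are no part of the job. Several things have the shape of the stand; the one meant has the colours described above.

How it is judged (in metres and radians):
On the way, in this order (a step that is already met when the one before it is completed fails the run):
1. the stop screw is bottomed: its foot touches the seat button (z of foot_tip in the frame of seat_top below 3e-05 m), for 0.1 s.
2. the screw is backed off a quarter of a turn (within a sixteenth of a turn) with the lever not yet home (z of foot_tip in the frame of seat_top between 0.000375 and 0.000625 m and not (value of joint lock_lever above 1.2 rad)), for 0.3 s.
3. the lock lever is home (value of joint lock_lever above 1.2 rad), for 0.2 s.
At the end, for the whole second after the job is handed in: The screw's foot stands a quarter of a turn (0.5 mm, within a sixteenth of a turn or 0.125 mm) above the seat, the lock lever is home within 0.1 rad of its stop and at rest, and nothing is being touched (z of foot_tip in the frame of seat_top between 0.000375 and 0.000625 m and value of joint lock_lever above 1.2 rad and velocity of joint lock_lever below 0.05 rad/s).
It fails at once if the seat button is dragged round by the screw (its punch mark moves by more than 1.8 mm, 0.225 rad) (distance of seat_mark from where it was at the start of the episode above 0.0018 m).
It fails at once if another thing on the bench is shifted by more than 20 mm (distance of any of puck_a, puck_b, test_block, hex_key, tray, case, driver, loupe from where it was at the start of the episode above 0.02 m).
It also fails if it takes over 72 s, if anything falls off the work surface, if the arm or the gripper's body presses on something with over 40 N, if the wrist force passes 120 N, or if a joint passes its speed limit or range.

ROBOT

A 6-joint arm with a two-finger parallel gripper is mounted at the origin on the work surface. World frame = base frame: x ahead of the robot, y to its left, z up, the work surface at z = 0. Lengths are in m, angles in degrees, forces in N, time in s.
With the tool pointing down it reaches from about 0.25 to 0.725 m from the base axis. Payload 9.7 kg.
Tool frame: the origin (TCP) lies between the finger pads; the fingertips stand 17 mm ahead of it and the grasp point (between the pads) lies 2 mm behind it; z points along the fingers, y is the direction in which the jaws open and shut (so a half turn about z gives the same grasp; the last joint's range is limited). The gripper opens to 85 mm and grips with 20 to 120 N. Pads are 22 mm wide; open, the fingers measure 114 mm over their backs; the gripper's body (76 mm by 85 mm) begins 54 mm behind the grasp point. The pads swing forward as they close: fully open they stand 13 mm farther back than shut.
Start: joints at [-73.453, 4.979, 10.078, 95.1, 0, 90], TCP at [0.157, -0.527, 0.248] pointing down, gripper open.
Joint ranges: [-179.16, 179.16], [-48.56, 103.87], [-65.8, 70.77], [-126.05, 130.52], [-82.76, 87.17], [-180, 180]. Speed limits (degrees/s): [127.2, 127.2, 147.25, 180, 180, 180].

INTERFACE

Orientations are given as [roll, pitch, yaw] about the fixed x, y, z axes, in that order (R = Rz(yaw) Ry(pitch) Rx(roll)).
In Python, from workcell import monitor, cams, order gives the robot as it stands. The module is installed in compiled form; this text tells all that it offers.
- The arm moves only by the shell command python3 -m handwheel 'ROWS' [OPENING] [FORCE]. ROWS is JSON, a list of rows, each a list of 6 numbers: the shift along the tool's x, y, z in m, then the turn, a rotation vector about the tool's x, y, z in degrees. In form: [[tx, ty, tz, wx, wy, wz], ...]. A call has exactly 8 rows; each row shifts and turns the commanded pose from where the row before left it, along the tool's axes as they then stand; what a row does not reach is not made up. A row lasts 1/12 s, in which the tool goes at most 41.7 mm and 7.16 degrees, less where a joint would pass 70% of its speed; a pose out of reach is approached as far as the arm can. A call is refused whole if a number of a shift passes 0.0417 or a number of a turn 7.16, either way. A call with a gripper value outside its range is refused whole. OPENING is the opening, from -1 (shut) to 1 (fully open), set as the call begins (- or left out, the last holds). The fingers move at their own pace and stop on an object; FORCE is the grip in N (left out, the last holds). Time passes only in rows, so rows that do not move let the fingers close, or fill a call up. It gives the time, the measured TCP pose, the force and the opening at its end, in the units of the state.
- monitor.get_obs(): the state, without advancing time (a new reading comes with each control period).
- cams.camera(name): name is "scene" or "side" or "wrist"; returns a dict with "img" (480x640x3 uint8, red, green, blue), "depth" (480x640 float32, m along the optical axis (not along the pixel's ray), 0 where there is no reading), "fx", "fy", "cx", "cy" (pixels), "rvec" (rotation vector, rad) and "tvec" (3), from world to camera coordinates, as OpenCV has them; the wrist camera has in their place "tool_from_camera" (4x4, takes a point from camera to tool coordinates, whose origin is the TCP and whose axes are the flange's). Camera axes: x right, y down, z forward; pixel columns grow to the right and rows downward; lengths in m; the calibration is good to about 2 mm. A picture is of the moment at which its call begins: read the wrist's pose just before it.
- order.job_done(): hands the job in, once; it reports no verdict.
The state is a dict: "time": time; "q": joint angles; "qd": joint speeds; "joint_efforts": joint torques, N m; "ee_pos": TCP position; "tcp_rot": TCP orientation; "wrist_force": force on the tool from outside, world axes, zero at the start; "torque": the same for the moment, N m; "opening": finger opening in m.
Only numpy, scipy, OpenCV 4.12 (cv2) and the standard library are available. Lean on these libraries where they do the work, as an engineer would, in place of code of your own. Each camera call takes 0.05 s, during which the arm holds its last target. There are 200 camera calls.

## Working session

There is one attempt and no reset: what is moved stays moved. The work goes in short steps, Python scripts to look and compute and a shell command to move; the robot and the scene stay as the last step left them, time stands still between calls to the robot, and variables do not carry over. Pictures are saved under pics/ and viewed, about 8 in all and at most 12, crops included, and the job is handed in when it is done.

```bash
mkdir -p pics
cat > h.py <<'E'
import numpy as np, cv2, pickle
from workcell import monitor, cams, order
def grab(n,tag):
    o=monitor.get_obs(); c=cams.camera(n); c['obs']=o
    pickle.dump(c,open(f'pics/{tag}.pkl','wb')); cv2.imwrite(f'pics/{tag}.png',c['img'][:,:,::-1]); return c
def T(c):
    "world_from_camera"
    M=np.eye(4)
    if 'rvec' in c:
        R=cv2.Rodrigues(np.array(c['rvec'],float))[0]; M[:3,:3]=R.T; M[:3,3]=-R.T@np.array(c['tvec']).ravel(); return M
    from scipy.spatial.transform import Rotation as Ro
    o=c['obs']; M[:3,:3]=Ro.from_euler('xyz',o['tcp_rot'],degrees=True).as_matrix(); M[:3,3]=o['ee_pos']
    return M@np.array(c['tool_from_camera'])
def ray(c,u,v):
    M=T(c); d=M[:3,:3]@np.array([(u-c['cx'])/c['fx'],(v-c['cy'])/c['fy'],1]); return M[:3,3],d
def onz(c,u,v,z):
    p,d=ray(c,u,v); return p+d*(z-p[2])/d[2]
def dep(c,u,v):
    p,d=ray(c,u,v); return p+d*c['depth'][int(v),int(u)]
def load(t): return pickle.load(open(f'pics/{t}.pkl','rb'))
E
python3 - <<'E'
from h import *
for n in ['scene','side']: 
    c=grab(n,n+'0'); print(n,T(c).round(3).tolist(),c['fx'],c['cx'])
c=grab('wrist','w0');print(monitor.get_obs());print(c['tool_from_camera'])
E
```

```text
scene [[-0.883, 0.353, -0.31, 0.81], [0.47, 0.665, -0.58, 0.569], [0.001, -0.658, -0.753, 0.853], [0.0, 0.0, 0.0, 1.0]] 433.97082196051895 320.5168358043247
side [[-0.848, -0.275, 0.454, -0.177], [-0.531, 0.436, -0.727, 1.052], [0.002, -0.857, -0.516, 0.854], [0.0, 0.0, 0.0, 1.0]] 560.7055606444678 320.3997677557153
{'time': 0.15, 'q': array([-7.34536858e+01,  5.00464535e+00,  1.00454834e+01,  9.51001956e+01,
        2.91217504e-04,  8.99985003e+01]), 'qd': array([-0.01301795, -0.17330409,  0.12056065, -0.04521185,  0.02228673,
       -0.0574815 ]), 'joint_efforts': array([ 3.08990429e-04, -5.20762897e+01,  4.65042400e+01,  1.38651373e-02,
        6.04747015e-05, -1.72660674e-05]), 'ee_pos': array([ 0.15659109, -0.52707297,  0.24774378]), 'tcp_rot': array([-1.79940642e+02, -2.92771019e-04,  1.65478136e+01]), 'wrist_force': array([ 0.7186346 , -0.25924347, -0.31262285]), 'torque': array([-0.03659576, -0.0382558 , -0.03116394]), 'opening': 0.08532220323807965}
[[-8.03280590e-04 -9.57279654e-01 -2.89162616e-01  7.35934940e-02]
 [ 9.99999676e-01 -7.51521315e-04 -2.90024575e-04  3.58945454e-04]
 [ 6.03227552e-05 -2.89162755e-01  9.57279947e-01 -1.25280698e-01]
 [ 0.00000000e+00  0.00000000e+00  0.00000000e+00  1.00000000e+00]]
```

View pics/scene0.png

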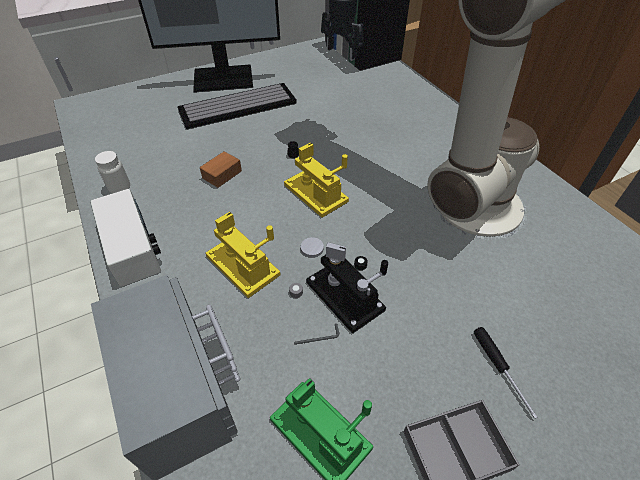

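View pics/side0.png

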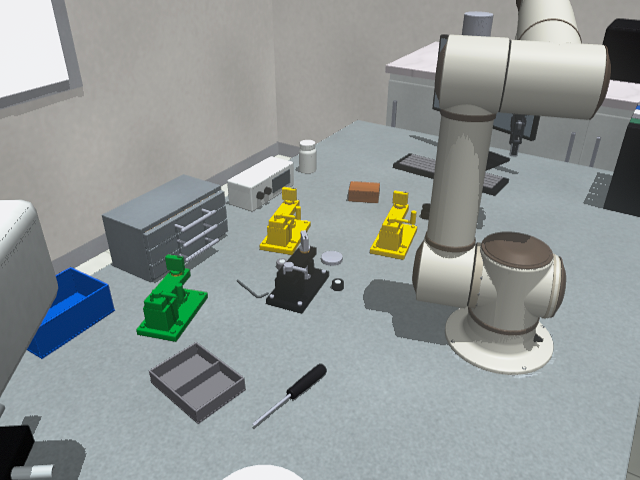

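The scene view shows the black stand at about (345,285), with the steel screw bar at (336,252), the lever knob at (384,267) and the pivot at (363,286). In the side view the stand is at (300,275). I'll enlarge both.

Run:
```python
from h import *
a=load('scene0');b=load('side0')
f=lambda c,x,y,w,h,s:cv2.resize(c['img'][y:y+h,x:x+w,::-1],None,fx=s,fy=s,interpolation=cv2.INTER_CUBIC)
cv2.imwrite('pics/crop1.png',np.hstack([f(a,290,230,110,110,3.6),f(b,255,220,110,110,3.6)]))
for u,v in [(336,246),(337,253),(384,264),(363,286),(310,284),(383,308)]: print('s',u,v,dep(a,u,v).round(3))
for u,v in [(304,236),(305,243),(282,265)]: print('side',u,v,dep(b,u,v).round(3))
```

```text
s 336 246 [0.496 0.051 0.143]
s 337 253 [0.498 0.06  0.13 ]
s 384 264 [0.429 0.137 0.137]
s 363 286 [0.485 0.148 0.108]
s 310 284 [0.551 0.031 0.014]
s 383 308 [0.436 0.167 0.014]
side 304 236 [0.49  0.059 0.148]
side 305 243 [0.485 0.064 0.132]
side 282 265 [0.575 0.041 0.021]
```

View pics/crop1.png

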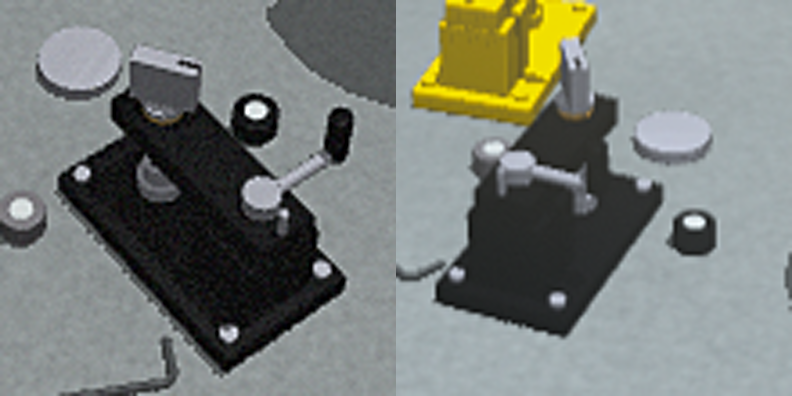

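```bash
python3 - <<'E'
from h import *
a=load('scene0')
P=[onz(a,290+x/3.6,230+y/3.6,.147) for x,y in [(133,48),(200,67),(138,44),(198,63)]]
print(np.round(P,4)); d=P[1]-P[0]; print(np.linalg.norm(d),np.degrees(np.arctan2(d[1],d[0])))
k=onz(a,290+340/3.6,230+112/3.6,.145);p=onz(a,290+262/3.6,230+185/3.6,.112);print(k,p)
o=monitor.get_obs();print(o['ee_pos'],o['q'])
E
python3 -m handwheel '[[0.04,-0.04,-0.01,0,0,0],[0.04,-0.04,-0.01,0,0,0],[0.04,-0.04,-0.01,0,0,0],[0.04,-0.04,-0.01,0,0,0],[0.04,-0.04,-0.01,0,0,0],[0.04,-0.04,-0.01,0,0,-7],[0.0,-0.0,-0.0,0,0,-7],[0,0,0,0,0,-7]]' 1 60
python3 -c "
from h import *
print(monitor.get_obs()['q'],monitor.get_obs()['tcp_rot'])"
```

```text
[[0.5115 0.0385 0.147 ]
 [0.4837 0.07   0.147 ]
 [0.5074 0.0371 0.147 ]
 [0.4832 0.0668 0.147 ]]
0.04207472978125312 131.44078386946583
[0.42839596 0.13589035 0.145     ] [0.4807438 0.1397626 0.112    ]
[ 0.15659109 -0.52707297  0.24774378] [-7.34536858e+01  5.00464535e+00  1.00454834e+01  9.51001956e+01
  2.91217504e-04  8.99985003e+01]
time: 0.82
ee_pos: [0.2751, -0.3089, 0.2926]
tcp_rot: [179.9, -0.0, 38.1]
wrist_force: [-0.3, -0.0, -0.2]
opening: 0.0859
[-4.83150036e+01 -1.22803057e+01 -1.28405776e+00  1.00904081e+02
  3.59928848e-03  9.35374637e+01] [ 1.79908231e+02 -9.27921453e-03  3.81475430e+01]
```

```bash
python3 -m handwheel '[[0.0373,-0.015,0,0,0,0],[0.0373,-0.015,0,0,0,0],[0.0373,-0.015,0,0,0,0],[0.0373,-0.015,0,0,0,0],[0.0373,-0.015,0,0,0,0],[0.0373,-0.015,0,0,0,0],[0.0373,-0.015,0,0,0,0],[0.0373,-0.015,0,0,0,0]]'
python3 -m handwheel '[[0.0373,-0.015,0,0,0,0],[0.0373,-0.015,0,0,0,0],[0.0373,-0.015,0,0,0,0],[0,0,0,0,0,-7],[0,0,0,0,0,-7],[0,0,0,0,0,-7],[0,0,0,0,0,-7],[0,0,0,0,0,-7]]'
python3 -m handwheel '[[0,0,0,0,0,-7],[0,0,0,0,0,-7],[0,0,0,0,0,-7],[0,0,0,0,0,-7],[0,0,0,0,0,-7],[0,0,0,0,0,-7],[0,0,0,0,0,-7],[0,0,0,0,0,-7]]'
python3 -m handwheel '[[0,0,0,0,0,-7],[0,0,0,0,0,-7],[0,0,0,0,0,-7],[0,0,0,0,0,-7],[0,0,0,0,0,-7],[0,0,0,0,0,-7],[0,0,0,0,0,-7],[0,0,0,0,0,-7]]'
python3 -c "
from h import *
print(monitor.get_obs()['q'],monitor.get_obs()['tcp_rot']);grab('wrist','w1')"
```

```text
time: 1.48
ee_pos: [0.4379, -0.0317, 0.2918]
tcp_rot: [180.0, -0.0, 37.6]
wrist_force: [0.9, -1.2, 0.7]
opening: 0.0854
time: 2.15
ee_pos: [0.4986, 0.0703, 0.2915]
tcp_rot: [-180.0, 0.0, 72.9]
wrist_force: [0.2, 0.1, 1.1]
opening: 0.0854
time: 2.82
ee_pos: [0.4986, 0.0701, 0.2915]
tcp_rot: [-180.0, -0.0, 128.9]
wrist_force: [0.5, -0.0, 0.1]
opening: 0.0853
time: 3.48
ee_pos: [0.4986, 0.0701, 0.2915]
tcp_rot: [-180.0, -0.0, -175.1]
wrist_force: [-0.4, 0.6, -0.6]
opening: 0.0852
[ 8.00128532e+00 -1.89645391e-01  9.59579967e+00  9.98132984e+01
  3.60632329e-04  3.10746841e+00] [-1.79998850e+02 -2.78319670e-02 -1.75106183e+02]
```

View pics/w1.png

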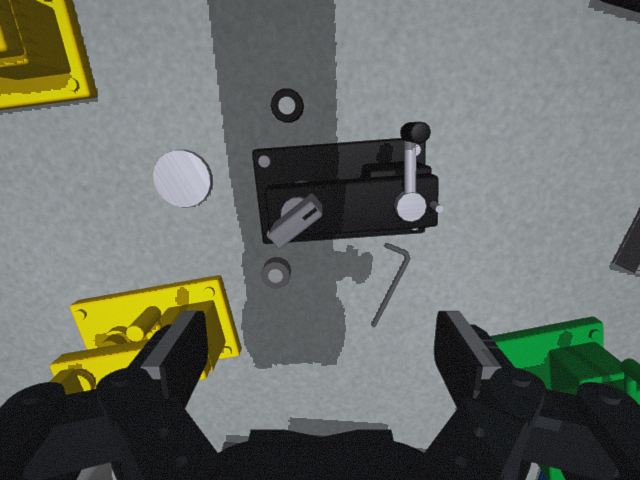

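Run:
```python
from h import *
c=load('w1');M=T(c)
v,u=np.mgrid[100:260,220:460];d=c['depth'][100:260,220:460]
P=np.stack([(u-c['cx'])/c['fx']*d,(v-c['cy'])/c['fy']*d,d],-1)@M[:3,:3].T+M[:3,3]
z=P[...,2]
def rect(m,zl):
    q=P[m][:,:2]; r=cv2.minAreaRect((q*1000).astype(np.float32)); print(zl,m.sum(),np.round(r,1).tolist() if 0 else r, 'z',np.median(P[m][:,2]))
bar=(u<335)&(u>262)&(v>185)
print('zmax bar',np.percentile(z[bar],[90,97,99,100]),'knob',np.percentile(z[(v<145)&(u>390)&(u<440)],[50,90,99]))
zt=np.percentile(z[bar],99)
rect(bar&(z>zt-.006),'bartop')
rect(bar&(z>.108),'barall')
kn=(v<150)&(u>385)&(u<440)
kt=np.percentile(z[kn],99); rect(kn&(z>kt-.005),'knob')
pv=(v>185)&(u>385)&(u<437); rect(pv&(z>.104),'pivot')
x=c['img'][180:260,250:340,::-1]
y=c['img'][110:240,350:450,::-1]
cv2.imwrite('pics/crop2.png',np.hstack([cv2.resize(x,(450,400),interpolation=3),cv2.resize(y[:],(308,400),interpolation=3)]))
```

```text
zmax bar [0.14364622 0.144419   0.14487608 0.4168635 ] knob [0.00017201 0.13787362 0.13927343]
bartop 1117 ((472.15435791015625, 59.405635833740234), (28.066619873046875, 90.69673919677734), 68.02655792236328) z 0.14359152324966667
barall 1436 ((472.15435791015625, 59.405635833740234), (28.066619873046875, 90.69673919677734), 68.02655792236328) z 0.14328636345350396
knob 382 ((426.2826232910156, 101.60722351074219), (13.9928560256958, 75.96907806396484), 4.905177116394043) z 0.13805894247415604
pivot 822 ((458.23345947265625, 108.56842041015625), (112.14611053466797, 26.09684181213379), 57.38914108276367) z 0.1100815091339937
```

View pics/crop2.png

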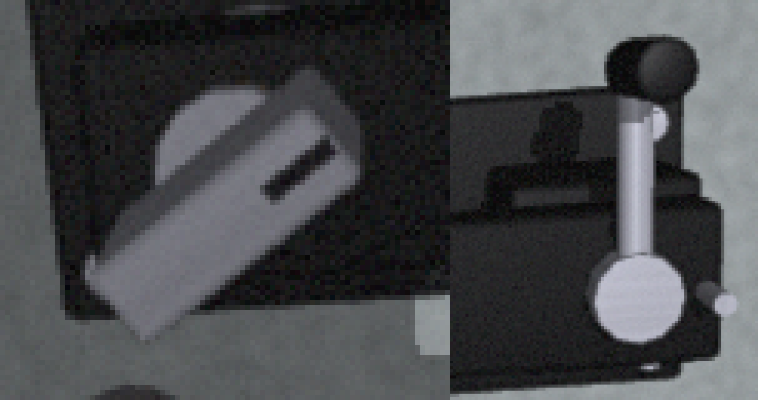

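Run:
```python
from h import *
c=load('w1');M=T(c)
# top face corners in crop2 (scale 5, off 250,180)
C=[(90,268),(300,103),(358,180),(148,338)]
W=np.array([onz(c,250+x/5-.4,180+y/5-.4,.1437) for x,y in C]); print(W.round(4)); m=W.mean(0)
for i,j in [(0,1),(3,2),(0,3),(1,2)]:
    d=W[j]-W[i];print(np.linalg.norm(d[:2]),np.degrees(np.arctan2(d[1],d[0])))
print('axis',m)
s=308/100
k=onz(c,350+(668-450)/s,110+69/s,.1385);p=onz(c,350+(640-450)/s,110+298/s,.110)
print('knob',k,'piv',p,np.linalg.norm((k-p)[:2]),np.linalg.norm((p-m)[:2]))
print(monitor.get_obs()['q'][[0,5]])
```

```text
[[0.5029 0.0313 0.1437]
 [0.4761 0.06   0.1437]
 [0.4865 0.0691 0.1437]
 [0.5129 0.0403 0.1437]]
0.039249063635083084 133.12441078915327
0.03904116143269078 132.43502996301527
0.013431353067419743 42.06881852737723
0.013906353794669297 41.236366337761964
axis [0.49458714 0.05018236 0.1437    ]
knob [0.42348492 0.13262356 0.1385    ] piv [0.48076432 0.141577   0.11      ] 0.05797494395816363 0.09243402559684984
[7.99853327 2.59105634]
```

```bash
python3 -m handwheel '[[0,0,0,0,0,-7],[0,0,0,0,0,-7],[0,0,0,0,0,-7],[0,0,0,0,0,-7],[0,0,0,0,0,-7],[0,0,0,0,0,-7],[0,0,0,0,0,-7],[0,0,0,0,0,-7]]'
python3 -m handwheel '[[0,0,0,0,0,-7],[0,0,0,0,0,-7],[0,0,0,0,0,-7],[0,0,0,0,0,-7],[0,0,0,0,0,-7],[0,0,0,0,0,-7],[0,0,0,0,0,-7],[0,0,0,0,0,-7]]'
python3 -m handwheel '[[0,0,0,0,0,-7],[0,0,0,0,0,-7],[0,0,0,0,0,-1.9],[0.0119,0.0164,0.02,0,0,0],[0,0,0.03,0,0,0],[0,0,0.03,0,0,0],[0,0,0.02,0,0,0],[0,0,0,0,0,0]]'
python3 -c "
from h import *
print(monitor.get_obs()['q'],monitor.get_obs()['tcp_rot']);grab('wrist','w2')"
```

```text
time: 4.2
ee_pos: [0.4986, 0.0701, 0.2916]
tcp_rot: [180.0, -0.0, -119.3]
wrist_force: [-0.4, 0.6, 0.3]
opening: 0.0852
time: 4.87
ee_pos: [0.4986, 0.0701, 0.2916]
tcp_rot: [180.0, 0.0, -63.3]
wrist_force: [-0.0, -0.2, 0.2]
opening: 0.0857
time: 5.53
ee_pos: [0.4928, 0.0499, 0.1874]
tcp_rot: [179.7, 0.2, -47.7]
wrist_force: [0.3, -0.5, -0.2]
opening: 0.0854
[ 5.78631881e+00 -2.95391035e+00 -4.71805498e+00  8.86107361e+01
 -1.04673214e-03 -1.26487805e+02] [179.69797817   0.22208087 -47.72645806]
```

View pics/w2.png

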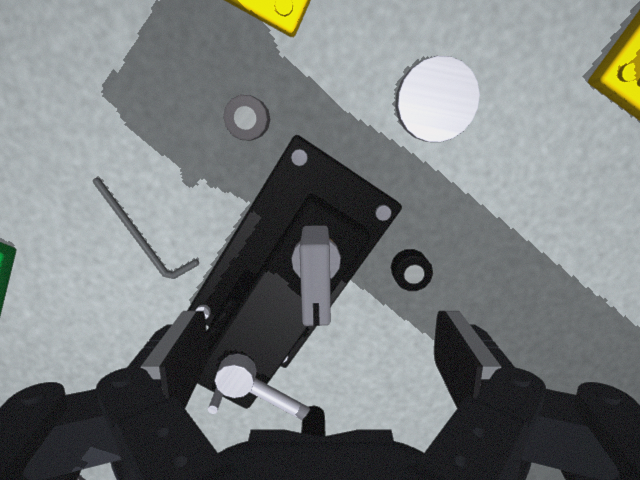

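Run:
```python
from h import *
c=load('w2');M=T(c)
v,u=np.mgrid[200:350,280:350];d=c['depth'][200:350,280:350]
P=np.stack([(u-c['cx'])/c['fx']*d,(v-c['cy'])/c['fy']*d,d],-1)@M[:3,:3].T+M[:3,3]
z=P[...,2]; ok=(d>0)&(z<.16)
zt=np.median(z[ok&(z>.138)]);m=(ok&(z>zt-.004)).astype(np.uint8)
m=cv2.morphologyEx(m,cv2.MORPH_OPEN,np.ones((3,3)))
vv,uu=np.nonzero(m);r=cv2.minAreaRect(np.stack([uu+280,vv+200],1).astype(np.float32));print(zt,m.sum(),r)
w=np.array([onz(c,a,b,zt) for a,b in cv2.boxPoints(r)]);print(w.round(4),w.mean(0))
for i in range(3):
    e=w[i+1]-w[i];print(np.linalg.norm(e),np.degrees(np.arctan2(e[1],e[0])))
o=monitor.get_obs();print(o['ee_pos'],o['tcp_rot'])
```

```text
0.1435006992696031 2435 ((314.9123229980469, 283.5015563964844), (83.37313079833984, 29.521772384643555), 88.99491119384766)
[[0.5153 0.0387 0.1435]
 [0.5055 0.0295 0.1435]
 [0.4764 0.0602 0.1435]
 [0.4868 0.07   0.1435]] [0.49599613 0.04962072 0.1435007 ]
0.013403044930984457 -136.7987710023163
0.04232294672613925 133.5545413581042
0.014346738930188108 43.21109629312448
[0.49351275 0.05009463 0.19010932] [ 1.79828615e+02  1.26171196e-01 -4.76864379e+01]
```

```bash
python3 -m handwheel '[[0.001,-0.0005,0.015,0,0,-0.7],[0,0,0.02,0,0,0],[0,0,0.015,0,0,0],[0,0,0.01,0,0,0],[0,0,0,0,0,0],[0,0,0,0,0,0],[0,0,0,0,0,0],[0,0,0,0,0,0]]'
python3 -c "
from h import *
o=monitor.get_obs();print(o['ee_pos'],o['tcp_rot'],o['torque'],o['wrist_force'],o['q'])"
python3 -m handwheel '[[0,0,0,0,0,0],[0,0,0,0,0,0],[0,0,0,0,0,0],[0,0,0,0,0,0],[0,0,0,0,0,0],[0,0,0,0,0,0],[0,0,0,0,0,0],[0,0,0,0,0,0]]' -1 60
python3 -c "
from h import *
o=monitor.get_obs();print(o['ee_pos'],o['tcp_rot'],o['torque'],o['wrist_force'],o['q'])"
```

```text
time: 6.25
ee_pos: [0.4963, 0.0499, 0.1332]
tcp_rot: [-179.9, -0.1, -46.9]
wrist_force: [-0.2, -0.6, 0.7]
opening: 0.0851
[0.49630481 0.04992324 0.13324423] [-1.79910724e+02 -6.53694485e-02 -4.68687449e+01] [-0.0363203  -0.01240488  0.00481808] [-0.2226922  -0.57660121  0.70922961] [ 5.74283342e+00 -2.85522937e+00 -1.05880739e+01  8.21565293e+01
  2.27110045e-03 -1.27388470e+02]
time: 6.92
ee_pos: [0.4958, 0.05, 0.132]
tcp_rot: [-180.0, -0.0, -46.8]
wrist_force: [0.4, 1.4, 1.7]
opening: 0.0129
[0.49582789 0.04995323 0.13199735] [-1.79967517e+02 -6.38384026e-03 -4.68493075e+01] [ 0.21279831 -0.06791765  0.02532254] [0.43081912 1.40113021 1.73359166] [ 5.74508846e+00 -2.82862206e+00 -1.07001347e+01  8.20988063e+01
  1.46609938e-02 -1.27405602e+02]
```

```bash
cat > s.py <<'E'
from h import *
o=monitor.get_obs();print(round(o['time'],2),'pos',o['ee_pos'].round(4),'yaw',o['tcp_rot'][2].round(2),'q6',o['q'][5].round(2),'Tq',o['torque'].round(3),'F',o['wrist_force'].round(1),'e6',o['joint_efforts'][5].round(3),'op',round(o['opening'],4))
E
python3 -m handwheel '[[0,0,0.00004,0,0,7],[0,0,0.00004,0,0,7],[0,0,0.00004,0,0,7],[0,0,0.00004,0,0,7],[0,0,0.00004,0,0,7],[0,0,0.00004,0,0,7],[0,0,0.00004,0,0,7],[0,0,0.00004,0,0,7]]' >/dev/null; python3 s.py
python3 -m handwheel '[[0,0,0.00002,0,0,3],[0,0,0.00002,0,0,3],[0,0,0.00002,0,0,3],[0,0,0.00002,0,0,3],[0,0,0.00001,0,0,3],[0,0,0.00001,0,0,2],[0,0,0.00001,0,0,2],[0,0,0.00001,0,0,2]]' >/dev/null; python3 s.py
```

```text
7.58 pos [0.4952 0.0498 0.1319] yaw -103.19 q6 -71.06 Tq [0.039 0.879 0.066] F [-4.1  0.1  7.1] e6 -2.355 op 0.0128
8.25 pos [0.495 0.05  0.132] yaw -123.94 q6 -50.31 Tq [0.218 1.218 0.037] F [-4.4  1.5  7.1] e6 -0.628 op 0.013
```

```bash
cat > chk.py <<'E'
import sys
from h import *
t=[monitor.get_obs()['torque'][2] for _ in range(1)]
import runpy; runpy.run_path('s.py')
sys.exit(t[0]>0.15)
E
python3 -m handwheel '[[0,0,0,0,0,1],[0,0,0,0,0,1],[0,0,0,0,0,1],[0,0,0,0,0,1],[0,0,0,0,0,1],[0,0,0,0,0,1],[0,0,0,0,0,1],[0,0,0,0,0,1]]' >/dev/null && python3 chk.py &&
python3 -m handwheel '[[0,0,0,0,0,1],[0,0,0,0,0,1],[0,0,0,0,0,1],[0,0,0,0,0,1],[0,0,0,0,0,1],[0,0,0,0,0,1],[0,0,0,0,0,1],[0,0,0,0,0,0]]' >/dev/null && python3 chk.py &&
python3 -m handwheel '[[0,0,0,0,0,1],[0,0,0,0,0,1],[0,0,0,0,0,1],[0,0,0,0,0,1],[0,0,0,0,0,1],[0,0,0,0,0,1],[0,0,0,0,0,1],[0,0,0,0,0,0]]' >/dev/null && python3 chk.py &&
python3 -m handwheel '[[0,0,0,0,0,1],[0,0,0,0,0,1],[0,0,0,0,0,1],[0,0,0,0,0,1],[0,0,0,0,0,1],[0,0,0,0,0,1],[0,0,0,0,0,1],[0,0,0,0,0,0]]' >/dev/null && python3 chk.py
```

```text
8.92 pos [0.495 0.05  0.132] yaw -131.89 q6 -42.36 Tq [0.33  1.265 0.088] F [-5.5  1.5  8.5] e6 -0.29 op 0.013False
```

```bash
sed -i 's/sys.exit(.*/sys.exit(int(t[0]>0.15))/' chk.py
python3 -m handwheel '[[0,0,0,0,0,1],[0,0,0,0,0,1],[0,0,0,0,0,1],[0,0,0,0,0,1],[0,0,0,0,0,1],[0,0,0,0,0,1],[0,0,0,0,0,0],[0,0,0,0,0,0]]' >/dev/null && python3 chk.py &&
python3 -m handwheel '[[0,0,0,0,0,1],[0,0,0,0,0,1],[0,0,0,0,0,1],[0,0,0,0,0,1],[0,0,0,0,0,1],[0,0,0,0,0,1],[0,0,0,0,0,0],[0,0,0,0,0,0]]' >/dev/null && python3 chk.py &&
python3 -m handwheel '[[0,0,0,0,0,1],[0,0,0,0,0,1],[0,0,0,0,0,1],[0,0,0,0,0,1],[0,0,0,0,0,1],[0,0,0,0,0,1],[0,0,0,0,0,0],[0,0,0,0,0,0]]' >/dev/null && python3 chk.py &&
python3 -m handwheel '[[0,0,0,0,0,1],[0,0,0,0,0,1],[0,0,0,0,0,1],[0,0,0,0,0,1],[0,0,0,0,0,1],[0,0,0,0,0,1],[0,0,0,0,0,0],[0,0,0,0,0,0]]' >/dev/null && python3 chk.py &&
python3 -m handwheel '[[0,0,0,0,0,1],[0,0,0,0,0,1],[0,0,0,0,0,1],[0,0,0,0,0,1],[0,0,0,0,0,1],[0,0,0,0,0,1],[0,0,0,0,0,0],[0,0,0,0,0,0]]' >/dev/null && python3 chk.py &&
python3 -m handwheel '[[0,0,0,0,0,1],[0,0,0,0,0,1],[0,0,0,0,0,1],[0,0,0,0,0,1],[0,0,0,0,0,1],[0,0,0,0,0,1],[0,0,0,0,0,0],[0,0,0,0,0,0]]' >/dev/null && python3 chk.py
```

```text
9.58 pos [0.4949 0.05   0.1319] yaw -137.84 q6 -36.4 Tq [0.385 1.3   0.091] F [-5.8  1.7  7.5] e6 0.109 op 0.0132
10.25 pos [0.4949 0.0501 0.1319] yaw -143.84 q6 -30.4 Tq [0.393 1.299 0.009] F [-5.9  1.8  8.1] e6 0.109 op 0.0131
10.92 pos [0.4949 0.0502 0.1319] yaw -149.84 q6 -24.4 Tq [0.464 1.415 0.04 ] F [-6.2  1.9  8. ] e6 0.109 op 0.0134
11.58 pos [0.4948 0.0502 0.1319] yaw -155.83 q6 -18.41 Tq [0.598 1.38  0.176] F [-5.7  1.9  7.9] e6 0.213 op 0.013
```

```bash
python3 -m handwheel '[[0,0,0,0,0,0.5],[0,0,0,0,0,0.5],[0,0,0,0,0,0.5],[0,0,0,0,0,0.5],[0,0,0,0,0,0],[0,0,0,0,0,0],[0,0,0,0,0,0],[0,0,0,0,0,0]]' >/dev/null && python3 chk.py
```

```text
12.25 pos [0.4948 0.0503 0.1319] yaw -157.81 q6 -16.42 Tq [0.586 1.43  0.275] F [-7.5  2.1  7.2] e6 0.249 op 0.0133
```

```bash
python3 -m handwheel '[[0,0,0,0,0,0.5],[0,0,0,0,0,0.5],[0,0,0,0,0,0],[0,0,0,0,0,0],[0,0,0,0,0,0],[0,0,0,0,0,0],[0,0,0,0,0,0],[0,0,0,0,0,0]]' >/dev/null ; python3 chk.py
```

```text
12.92 pos [0.4948 0.0502 0.1319] yaw -158.81 q6 -15.43 Tq [0.58  1.418 0.281] F [-6.   2.5  7.2] e6 0.298 op 0.0131
```

```bash
python3 -m handwheel '[[0,0,0,0,0,-3],[0,0,0,0,0,-6],[0,0,0,0,0,-6],[0,0,0,0,0,-6],[0,0,0,0,0,-6],[0,0,0,0,0,-6],[0,0,0,0,0,-6],[0,0,0,0,0,-6]]' >/dev/null ; python3 s.py
python3 -m handwheel '[[0,0,0,0,0,-6],[0,0,0,0,0,-6],[0,0,0,0,0,-6],[0,0,0,0,0,-6],[0,0,0,0,0,-6],[0,0,0,0,0,-6],[0,0,0,0,0,-6],[0,0,0,0,0,-6]]' >/dev/null ; python3 s.py
python3 -m handwheel '[[0,0,0,0,0,-2],[0,0,0,0,0,0],[0,0,0,0,0,0],[0,0,0,0,0,0],[0,0,0,0,0,0],[0,0,0,0,0,0],[0,0,0,0,0,0],[0,0,0,0,0,0]]' >/dev/null ; python3 s.py
```

```text
13.58 pos [0.4951 0.0499 0.132 ] yaw -113.56 q6 -60.7 Tq [ 0.144  0.992 -0.089] F [-5.3 -0.1  7. ] e6 2.017 op 0.0131
14.25 pos [0.4956 0.0499 0.1319] yaw -65.56 q6 -108.7 Tq [ 0.102  0.341 -0.046] F [-1.5  1.1  4.8] e6 2.015 op 0.0127
14.92 pos [0.4957 0.0499 0.132 ] yaw -63.86 q6 -110.4 Tq [ 0.085  0.414 -0.007] F [-1.7  0.3  5.2] e6 -0.026 op 0.0132
```

```bash
python3 -m handwheel '[[0,0,0,0,0,0],[0,0,0,0,0,0],[0,0,0,0,0,0],[0,0,0,0,0,0],[0,0,0,0,0,0],[0,0,-0.01,0,0,0],[0,0,-0.02,0,0,0],[0,0,-0.03,0,0,0]]' 1 ; python3 s.py
python3 -m handwheel '[[0,0,-0.02,0,0,7],[0,0,0,0,0,7],[0,0,0,0,0,7],[0,0,0,0,0,7],[0,0,0,0,0,7],[0,0,0,0,0,7],[0,0,0,0,0,7],[0,0,0,0,0,7]]' >/dev/null 
python3 -m handwheel '[[0,0,0,0,0,7],[0,0,0,0,0,7],[0,0,0,0,0,7],[0,0,0,0,0,7],[0,0,0,0,0,7],[0,0,0,0,0,7],[0,0,0,0,0,7],[0,0,0,0,0,2]]' >/dev/null
python3 -m handwheel '[[0.018,0.031,0,0,0,0],[0.018,0.031,0,0,0,0],[0.018,0.031,0,0,0,0],[0.0044,0,0,0,0,0],[0,0,0,0,0,0],[0,0,0,0,0,0],[0,0,0,0,0,0],[0,0,0,0,0,0]]'
python3 -c "
from h import *
grab('wrist','w3')"
```

```text
time: 15.58
ee_pos: [0.4946, 0.0497, 0.1905]
tcp_rot: [179.8, 0.1, -63.9]
wrist_force: [0.3, 0.2, -0.0]
opening: 0.085
15.58 pos [0.4946 0.0497 0.1905] yaw -63.86 q6 -110.4 Tq [ 0.047 -0.04  -0.046] F [ 0.3  0.2 -0. ] e6 -0.0 op 0.085
time: 17.58
ee_pos: [0.4238, 0.1317, 0.2114]
tcp_rot: [-180.0, -0.0, -170.9]
wrist_force: [-0.0, 0.7, -0.0]
opening: 0.0854
```

View pics/w3.png

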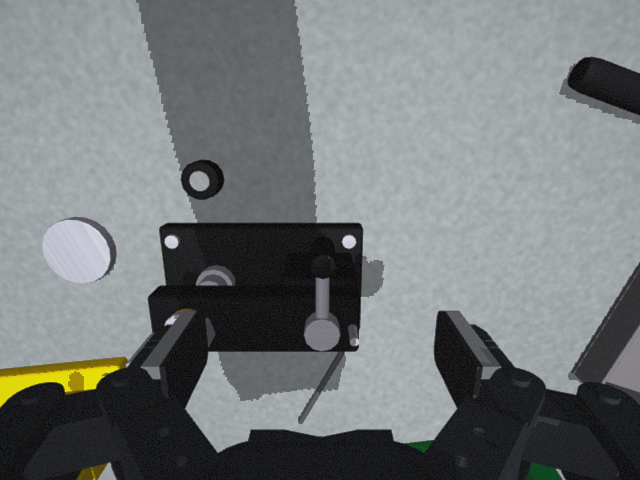

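Run:
```python
from h import *
c=load('w3');M=T(c)
v,u=np.mgrid[245:290,300:345];d=c['depth'][245:290,300:345]
P=np.stack([(u-c['cx'])/c['fx']*d,(v-c['cy'])/c['fy']*d,d],-1)@M[:3,:3].T+M[:3,3]
m=(d>0)&(P[...,2]>.134)&(P[...,2]<.15)
q=P[m];print(m.sum(),np.median(q[:,2]),'box',q.min(0),q.max(0),'mid',(q.min(0)+q.max(0))/2)
print('piv',onz(c,321.5,332,.110))
o=monitor.get_obs();print(o['ee_pos'],o['tcp_rot'])
```

```text
565 0.13803322762644843 box [0.41571772 0.12492574 0.13406301] [0.42993772 0.1397134  0.14007005] mid [0.42282772 0.13231957 0.13706653]
piv [0.47845812 0.14061207 0.11      ]
[0.42378814 0.13171354 0.21130631] [-1.79991952e+02 -1.42742439e-02 -1.70937050e+02]
```

```bash
python3 -m handwheel '[[0.001,0.0005,0.025,0,0,0],[0,0,0.025,0,0,0],[0,0,0.02,0,0,0],[0,0,0.01,0,0,0],[0,0,0.005,0,0,0],[0,0,0,0,0,0],[0,0,0,0,0,0],[0,0,0,0,0,0]]' >/dev/null; python3 s.py
python3 -m handwheel '[[0,0,0,0,0,0],[0,0,0,0,0,0],[0,0,0,0,0,0],[0,0,0,0,0,0],[0,0,0,0,0,0],[0,0,0,0,0,0],[0,0,0,0,0,0],[0,0,0,0,0,0]]' -1 30 >/dev/null; python3 s.py
python3 -m handwheel '[[0,0.005,0,0,0,2.5],[0,0.005,0,0,0,5],[0,0.005,0,0,0,5],[0,0.005,0,0,0,5],[0,0.005,0,0,0,5],[0,0.005,0,0,0,5],[0,0,0,0,0,0],[0,0,0,0,0,0]]' >/dev/null; python3 s.py
```

```text
18.3 pos [0.4228 0.1328 0.1277] yaw -170.86 q6 8.3 Tq [-0.015 -0.024  0.017] F [ 0.2 -0.4  0.2] e6 -0.001 op 0.0852
18.97 pos [0.4222 0.1327 0.1265] yaw -170.85 q6 8.3 Tq [-0.019  0.072 -0.022] F [-2.1 -0.2  1.7] e6 -0.01 op 0.014
19.63 pos [0.4249 0.1623 0.1265] yaw 161.59 q6 39.4 Tq [-0.497 -2.318  0.028] F [12.2 -2.4 -4.5] e6 0.328 op 0.0136
```

```bash
python3 -m handwheel '[[-0.0012,0.0025,0,0,0,2.5],[0,0.005,0,0,0,5],[0,0.005,0,0,0,5],[0,0.005,0,0,0,5],[0,0,0,0,0,0],[0,0,0,0,0,0],[0,0,0,0,0,0],[0,0,0,0,0,0]]' >/dev/null; python3 s.py
python3 -m handwheel '[[0,0.0035,0,0,0,3.5],[0,0.0035,0,0,0,3.5],[0,0.003,0,0,0,3],[0,0,0,0,0,0],[0,0,0,0,0,0],[0,0,0,0,0,0],[0,0,0,0,0,0],[0,0,0,0,0,0]]' >/dev/null; python3 s.py
```

```text
20.3 pos [0.4332 0.1775 0.1265] yaw 144.11 q6 58.26 Tq [-0.67  -2.149  0.101] F [11.7 -4.1 -3.3] e6 0.127 op 0.014
20.97 pos [0.4392 0.1846 0.1265] yaw 134.08 q6 68.84 Tq [-1.327 -1.872  0.036] F [10.  -6.7 -2.4] e6 0.012 op 0.0136
```

```bash
python3 -m handwheel '[[-0.001,0.002,0,0,0,2],[0,0.002,0,0,0,2],[0,0.001,0,0,0,1],[0,0,0,0,0,0],[0,0,0,0,0,0],[0,0,0,0,0,0],[0,0,0,0,0,0],[0,0,0,0,0,0]]' >/dev/null; python3 s.py
python3 -m handwheel '[[0,0.002,0,0,0,2],[0,0.002,0,0,0,2],[0,0.001,0,0,0,1],[0,0,0,0,0,0],[0,0,0,0,0,0],[0,0,0,0,0,0],[0,0,0,0,0,0],[0,0,0,0,0,0]]' >/dev/null; python3 s.py
python3 -m handwheel '[[0,0.002,0,0,0,2],[0,0.002,0,0,0,2],[0,0.001,0,0,0,1],[0,0,0,0,0,0],[0,0,0,0,0,0],[0,0,0,0,0,0],[0,0,0,0,0,0],[0,0,0,0,0,0]]' >/dev/null; python3 s.py
```

```text
21.63 pos [0.4428 0.1877 0.1265] yaw 129.11 q6 73.92 Tq [-0.736 -0.886  0.085] F [ 5.  -4.3  0.5] e6 0.056 op 0.0141
22.3 pos [0.4468 0.1907 0.1265] yaw 124.12 q6 79.07 Tq [-0.83  -0.903  0.118] F [ 5.8 -3.7 -1. ] e6 0.089 op 0.0139
22.97 pos [0.4511 0.1934 0.1265] yaw 119.12 q6 84.16 Tq [-0.866 -1.028  0.167] F [ 5.7 -5.2 -0.4] e6 0.121 op 0.0135
```

```bash
python3 -m handwheel '[[0,0.001,0,0,0,1],[0,0.001,0,0,0,1],[0,0.001,0,0,0,1],[0,0,0,0,0,0],[0,0,0,0,0,0],[0,0,0,0,0,0],[0,0,0,0,0,0],[0,0,0,0,0,0]]' >/dev/null; python3 s.py
python3 -m handwheel '[[0,0.001,0,0,0,1],[0,0.001,0,0,0,1],[0,0.001,0,0,0,1],[0,0,0,0,0,0],[0,0,0,0,0,0],[0,0,0,0,0,0],[0,0,0,0,0,0],[0,0,0,0,0,0]]' >/dev/null; python3 s.py
```

```text
23.63 pos [0.4537 0.1948 0.1265] yaw 116.11 q6 87.19 Tq [-0.815 -0.88   0.101] F [ 5.8 -3.9 -0.4] e6 0.146 op 0.0139
24.3 pos [0.4559 0.1959 0.1264] yaw 113.12 q6 90.19 Tq [-1.057 -0.422  0.223] F [ 2.3 -5.6  1.1] e6 0.25 op 0.0138
```

```bash
python3 -m handwheel '[[0,0.001,0,0,0,1],[0,0.001,0,0,0,1],[0,0,0,0,0,0],[0,0,0,0,0,0],[0,0,0,0,0,0],[0,0,0,0,0,0],[0,0,0,0,0,0],[0,0,0,0,0,0]]' >/dev/null; python3 s.py
python3 -m handwheel '[[0,0.001,0,0,0,0],[0,0.0005,0,0,0,0],[0,0,0,0,0,0],[0,0,0,0,0,0],[0,0,0,0,0,0],[0,0,0,0,0,0],[0,0,0,0,0,0],[0,0,0,0,0,0]]' >/dev/null; python3 s.py
```

```text
24.97 pos [0.4563 0.1957 0.1263] yaw 111.1 q6 92.2 Tq [-2.183  1.205  0.125] F [ -5.4 -11.4   6.3] e6 0.097 op 0.0139
25.63 pos [0.4564 0.1958 0.1262] yaw 111.11 q6 92.19 Tq [-2.687  2.553  0.099] F [-14.7 -13.2  10.5] e6 0.102 op 0.0141
```

```bash
python3 -m handwheel '[[0,-0.001,0,0,0,0],[0,0,0,0,0,0],[0,0,0,0,0,0],[0,0,0,0,0,0],[0,0,0,0,0,0],[0,0,0,0,0,0],[0,0,0,0,0,0],[0,0,0,0,0,0]]' 1 >/dev/null; python3 s.py
python3 -m handwheel '[[0,0,-0.01,0,0,0],[0,0,-0.02,0,0,0],[0,0,-0.03,0,0,0],[0,0,-0.03,0,0,0],[0,0,-0.03,0,0,0],[0.02,0,-0.02,0,0,0],[0.02,0,0,0,0,0],[0,0,0,0,0,0]]' >/dev/null; python3 s.py
python3 - <<'E'
from h import *
monitor.get_obs();c=grab('wrist','w4');M=T(c)
v,u=np.mgrid[0:480,0:640];d=c['depth']
P=np.stack([(u-c['cx'])/c['fx']*d,(v-c['cy'])/c['fy']*d,d],-1)@M[:3,:3].T+M[:3,3]
x,y,z=P[...,0],P[...,1],P[...,2]
m=(d>0)&(z>.134)&(z<.145)&(abs(x-.456)<.02)&(abs(y-.195)<.02)
q=P[m];print(m.sum(),(q.min(0)+q.max(0))/2)
m=((d>0)&(z>.138)&(z<.147)&(abs(x-.496)<.03)&(abs(y-.05)<.03)).astype(np.uint8)
q=P[m>0];r=cv2.minAreaRect((q[:,:2]*1000).astype(np.float32)) if m.sum()>9 else None;print(m.sum(),r)
E
```

```text
26.3 pos [0.4578 0.1977 0.1264] yaw 111.15 q6 92.21 Tq [ 0.019 -0.056  0.039] F [ 0.3 -0.9  0.3] e6 0.0 op 0.0856
26.97 pos [0.4431 0.2371 0.2686] yaw 111.23 q6 96.9 Tq [ 0.006 -0.007 -0.056] F [ 0.8 -0.5 -1.2] e6 0.62 op 0.0857
321 [0.456321   0.1943103  0.13702339]
0 None
```

View pics/w4.png

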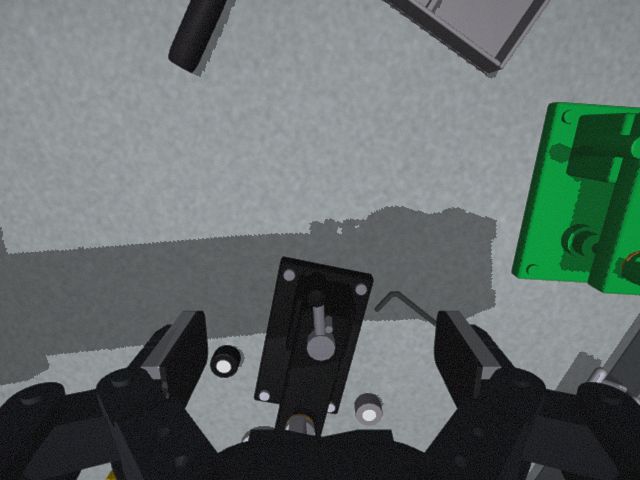

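The wrist view shows the lever lying against its stop peg, with the knob at (316,297) and the pivot at (320,347). The hex key and both pucks are where they were. I'll check the bar's angle from the scene camera.

Run:
```python
from h import *
for t in ['scene0','scene1']:
    c=load(t) if t=='scene0' else grab('scene',t);M=T(c)
    v,u=np.mgrid[0:480,0:640];d=c['depth']
    P=np.stack([(u-c['cx'])/c['fx']*d,(v-c['cy'])/c['fy']*d,d],-1)@M[:3,:3].T+M[:3,3]
    x,y,z=P[...,0],P[...,1],P[...,2]
    q=P[(d>0)&(z>.118)&(z<.152)&(abs(x-.496)<.03)&(abs(y-.05)<.03)]
    e=np.linalg.svd(q[:,:2]-q[:,:2].mean(0),full_matrices=False)[2][0];print(t,len(q),q.mean(0).round(4),np.degrees(np.arctan2(e[1],e[0]))%180)
a=load('scene0')['img'].astype(int);df=(abs(c['img']-a).max(2)>60);df=cv2.morphologyEx(df.astype(np.uint8),cv2.MORPH_OPEN,np.ones((3,3)))
cv2.imwrite('pics/fin.png',np.hstack([c['img'][200:350,250:450,::-1],cv2.cvtColor(df[200:350,250:450]*255,cv2.COLOR_GRAY2BGR)]).repeat(2,0).repeat(2,1))
```

```text
scene0 232 [0.4993 0.0544 0.1354] 134.56875584009302
scene1 223 [0.4993 0.0547 0.1355] 117.47431497956975
```

View pics/fin.png

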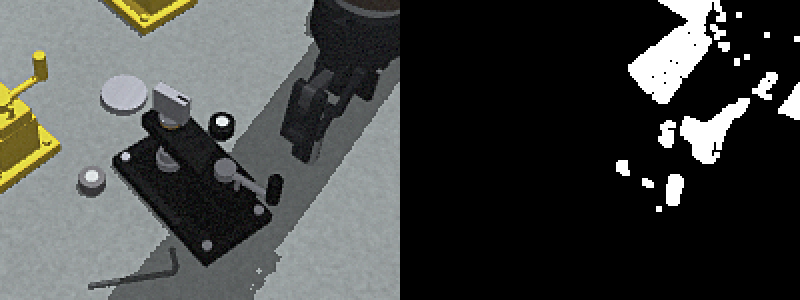

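The bar's net turn is -17.1° by camera and -17.0° by the wrist. The lever is home, the gripper is clear and the neighbouring things have not moved.

```bash
python3 -c "
from h import *
print(order.job_done())"
```

```text
the job is handed in; nothing more can be done
None
```

The stop screw is set a quarter turn off the seat, the lock lever is home, and the job is handed in. No verdict was reported.

- **Bottoming:** I turned the screw clockwise by 112°. The torque rose from about 0.05 N m while running to 0.28 N m, or 0.23 N m above running. By the torque slope, contact came about 5° before I stopped, so the button should have been dragged only about 5°, against the 13° limit. I did not look at the punch mark itself.
- **Backing off:** I turned back 95°, which is 90° from the estimated contact point.
- **Lever:** I swung it about 76°, until its position stalled and the force rose at the stop, then let go. The camera then showed the knob within about 2 mm of where it stalled.

In the last checks, the scene camera gave a net turn of the screw bar of -17.1° against -17.0° at the wrist. The wrist force was near zero with the gripper clear. Before/after pictures showed no visible shift of the pucks, test disc or hex key; I did not compare the tray, case, driver or loupe, but the arm never worked near them. No check disagreed, though the gap under the foot could only be inferred from torque and angle.

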